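Turn the candle-stand bar on the bench block and set the centre punch on its mark

TASK

The drilled end of the flat bar is done: pick the bar up, turn it end for end and lay it down square across both blocks again, so that the end with the white cross lies flat on the steel block, butted up against the bent stop, and let it go. Then take the automatic centre punch out of the rack and hold it upright with its point on the middle of the cross, pressed gently until its sprung point is about half way in; never push the point fully in, for that trips the punch. Finish while still holding the punch there, and leave the other punch, the hammer, the candle and the candle dish where they are.

Things in the scene. Friction and masses are not known exactly. Their poses are not given: they have to be found in the camera images.
- jig: Fixed punching jig: plywood board 110 x 310 x 18 mm, long along its y. At y 51..119 mm a bare steel bench block, 70 mm wide (x); at y -120..-70 mm a dark hardwood rest, 60 mm wide; both tops are 48 mm above the table. The gap between (121 mm) is free for fingers, its floor at 18 mm. Origin: on the table, on the centre line, 120 mm from the stop face; z up.
- stop_face (a point): Point on the inner face of the bent end stop (grey 5 mm steel angle past the steel block, 45 mm wide, upper edge 62 mm above the table), on the jig's centre line at block-top height (48 mm). Axes as the jig's: +y points from the gap to the stop, whose face is at jig y = 120 mm.
- bar: Loose dark flat steel bar, 30 mm wide (x), 240 mm long (y), 5 mm thick, 0.2 to 0.4 kg. Origin: centre of its underside, also about its balance point; z up. Drilled 10 mm hole 30 mm from its -y end; painted white cross (18 mm lines) 30 mm from its +y end. Starts across both blocks, drilled end on the steel block, 2 to 7 mm off the stop.
- mark (a point): Middle of the white cross, on the top face of the bar: bar x = 0, y = 90 mm, z = 5 mm.
- marked_end (a point): Middle of the lower edge of the bar's end with the cross (bar y = 120 mm, z = 0).
- drilled_end (a point): Middle of the lower edge of the bar's drilled end (bar y = -120 mm, z = 0).
- rack: Wooden tool rack fixed to the table, 55 mm (x) by 150 mm (y) by 60 mm high, with two upright holes at y = -40 and y = +40 mm, each 52 mm deep and 13.5 mm wide; each holds one punch, either way round. Origin: centre of its underside, z up.
- punch: Automatic centre punch, 134 mm long, 0.09 to 0.16 kg, upright in the rack, point down; taller than the other. Origin: where its point is when fully out (15 mm above the table in the rack); z up its axis. Sprung 6 mm point to z = 18 mm, 12 mm nose to 45 mm (in the hole), round knurled silver body of 17 mm diameter at z = 45..112 mm (grip here; its shoulder sits on the rack), dark 18 mm cap above.
- plunger (a joint): How far the punch's sprung point is pushed in: 0 = fully out, 0.014 m = fully in (7 mm is half way). The spring gives 0.8 N per mm, about 6 N half way; past 12.5 mm the punch trips.
- point (a point): Tip of the punch's sprung point.
- drift: Plain dark steel drift punch in the rack's other hole, 11 mm thick, standing only 40 mm above the rack top (the automatic punch stands 89 mm above it). Leave it. Origin on its axis 15 mm above the table, z up.
- hammer: Hammer with a wooden handle, 260 mm long, head 88 mm wide, 26 mm high, lying on the table along its x, head at +x. Leave it. Origin: under the middle of its length.
- candle: Red pillar candle, 70 mm diameter, 100 mm tall, standing on the table. Leave it. Origin: centre of its underside.
- dish: Dark candle dish, 90 mm diameter, 7 mm rim, with a 30 mm spike, on the table. Leave it. Origin: centre of its underside.

How it is judged (in metres and radians):
On the way:
1. the bar lies turned end for end on both blocks, cross end butted against the stop, let go (y of marked_end in the frame of jig above 0.117 m and x of marked_end in the frame of jig between -0.015 and 0.015 m and x of drilled_end in the frame of jig between -0.015 and 0.015 m and z of marked_end in the frame of jig between 0.0455 and 0.0505 m and z of drilled_end in the frame of jig between 0.0455 and 0.0505 m and angle between bar's own z axis and vertical below 0.1 rad and contact force between bar and the arm below 0.1 N and contact force between bar and the fingers below 0.1 N and linear speed of bar below 0.02 m/s), for 0.2 s.
At the end, for the whole second after the job is handed in: Bar flat on both blocks, cross end within 3 mm of the stop, both ends within 15 mm of the jig's centre line; punch in the fingers, upright within 7 degrees, point within 4 mm of the cross's middle, pushed in 3.5 to 10.5 mm (1.5 to 12 N on the bar), all still (y of marked_end in the frame of jig above 0.117 m and x of marked_end in the frame of jig between -0.015 and 0.015 m and x of drilled_end in the frame of jig between -0.015 and 0.015 m and z of marked_end in the frame of jig between 0.0455 and 0.0505 m and z of drilled_end in the frame of jig between 0.0455 and 0.0505 m and angle between bar's own z axis and vertical below 0.1 rad and distance between point and mark below 0.004 m and angle between punch's own z axis and vertical below 0.12 rad and value of joint plunger between 0.0035 and 0.0105 m and contact force between punch and bar between 1.5 and 12 N and contact force between punch and the fingers above 1 N and linear speed of punch below 0.02 m/s); the arm keeps its last pose, push and grip.
It fails at once if the punch is tripped (its point pushed in past 12.5 mm) (value of joint plunger above 0.0125 m).
It fails at once if the other punch is moved (distance of drift from where it was at the start of the episode above 0.015 m).
It fails at once if the hammer is moved (distance of hammer from where it was at the start of the episode above 0.02 m).
It fails at once if the candle is moved or tipped (distance of candle from where it was at the start of the episode above 0.02 m or angle between candle's own z axis and vertical above 0.4 rad).
It fails at once if the candle dish is moved (distance of dish from where it was at the start of the episode above 0.02 m).
It also fails if it takes over 69 s, if anything falls off the work surface, if the arm or the gripper's body presses on something with over 40 N, if the wrist force passes 120 N, or if a joint passes its speed limit or range.

ROBOT

A 6-joint arm with a two-finger parallel gripper is mounted at the origin on the work surface. World frame = base frame: x ahead of the robot, y to its left, z up, the work surface at z = 0. Lengths are in mm, angles in rad, forces in N, time in s.
With the tool pointing down it reaches from about 400 to 925 mm from the base axis. Payload 12.5 kg.
Tool frame: the origin (TCP) lies at the very end of the fingers, on their centre line; the grasp point (between the pads) lies 19 mm behind it (robot.hold_point_z is the distance from the TCP to the grasp point, in mm); z points along the fingers, y is the line along which they close (so a half turn about z gives the same grasp; the last joint's range is limited). The gripper opens to 95 mm and grips with 3 to 60 N. Pads are 20 mm wide; open, the fingers measure 119 mm over their backs; the gripper's body (75 mm by 180 mm) begins 59 mm behind the grasp point.
Start: joints at [1.155, 0.491, 1.559, -0, 1.092, -0.106], TCP at [190.526, 595.27, 214.661] pointing down, gripper open.
Joint ranges: [-3.1, 3.1], [-0.84, 2.19], [0.05, 2.79], [-1.13, 4.28], [0.06, 2.93], [-2.69, 2.69]. Speed limits (rad/s): [2.22, 2.22, 2.79, 3.14, 3.14, 3.14].

INTERFACE

Orientations are given as a unit quaternion [x, y, z, w].
In Python, from plant import robot gives the robot as it stands.
- The arm moves only by the tool servo_tool, never from a script. Its argument "steps" is a list of rows, each a list of 5 numbers: the shift along the tool's x, y, z as a fraction of full scale, then the turn about the tool's z as a fraction of full scale, then the closure, from 0 (fully open) to 1 (shut). A call has 1 to 12 rows; each row shifts and turns the commanded pose from where the row before left it, along the tool's axes as they then stand; what a row does not reach is not made up. Full scale, the value 1, is 0.08 m for a shift and 360 degrees for a turn. A row lasts 1/8 s, in which the tool goes at most 62.5 mm and 10.7 degrees, less where a joint would pass 70% of its speed; a pose out of reach is approached as far as the arm can. A call with a number of a shift or a turn outside -1 to 1 is refused whole. A call with a gripper value outside its range is refused whole. The fingers move at their own pace and stop on an object; the grip force is fixed at half the most. Time passes only in rows, so rows that do not move let the fingers close. It gives the time, the measured TCP pose, the force, the opening and the grip force at its end, in the units of the state.
- robot.observe(): the state, without advancing time (a new reading comes with each control period).
- robot.get_image(name): name is "side" or "top" or "wrist"; returns a dict with "frame" (400x640x3 uint8, red, green, blue), "range_z" (400x640 float32, mm along the optical axis (not along the pixel's ray), 0 where there is no reading), "fov_y" (degrees; the focal length in pixels is half the picture's height over the tangent of half this angle, whatever the lens; pixels are square), "cx", "cy" (the principal point, pixels), "rvec" (rotation vector, rad) and "tvec" (3), from world to camera coordinates, as OpenCV has them. Camera axes: x right, y down, z forward; pixel columns grow to the right and rows downward; lengths in mm; the calibration is good to about 2 mm. A picture is of the moment at which its call begins.
- robot.job_done(): hands the job in; it is judged then, once.
The state is a dict: "time_s": time; "joints": joint angles; "dq": joint speeds; "joint_torque": joint torques, N m; "position": TCP position; "orientation": TCP orientation; "wrist_force": force on the tool from outside, world axes, zero at the start; "wrist_torque": the same for the moment, N m; "grip_width": opening from 0.0 (shut) to 1.0 (fully open); "gripper_force": force on a finger pad.
Only numpy, scipy, OpenCV 4.12 (cv2) and the standard library are available. Lean on these libraries where they do the work, as an engineer would, in place of code of your own. Each camera call takes 0.05 s, during which the arm holds its last target. There are 200 camera calls.

## Working session

There is one attempt and no reset: what is moved stays moved. The work goes in short steps, Python scripts to look and compute and a tool call to move; the robot and the scene stay as the last step left them, time stands still between calls to the robot, and variables do not carry over. Pictures are saved under pics/ and viewed, at most 13 in all, crops included, and the job is handed in when it is done.

Besides the shell and the picture viewer there is one more tool, called by a JSON object that holds its "method" and its "body". servo_tool: Moves the arm, as the interface text tells. Shift numbers are shares of 0.08 m and turn numbers shares of 360 degrees, none past 1 either way. Its arguments: {"type":"object","properties":{"steps":{"type":"array","items":{"type":"array","items":{"type":"number"}}}},"required":["steps"]}

```bash
ls; mkdir -p pics
cat > h.py <<'E'
import numpy as np, cv2
from plant import robot
def cam(n):
    d=robot.get_image(n); f=200/np.tan(np.radians(d["fov_y"])/2)
    R=cv2.Rodrigues(np.array(d["rvec"],float))[0]; t=np.array(d["tvec"],float).ravel()
    return d,f,R,t
def ray(c,uv,z):
    d,f,R,t=c; uv=np.atleast_2d(uv).astype(float)
    v=np.c_[(uv[:,0]-d["cx"])/f,(uv[:,1]-d["cy"])/f,np.ones(len(uv))]@R
    o=-R.T@t; return o+v*((z-o[2])/v[:,2])[:,None]
def cloud(c):
    d,f,R,t=c; v,u=np.mgrid[:400,:640]; z=d["range_z"]
    P=np.stack([(u-d["cx"])/f*z,(v-d["cy"])/f*z,z],-1)-t
    P=P@R; P[z==0]=np.nan; return P
def save(c,n): cv2.imwrite("pics/"+n,c[0]["frame"][...,::-1])
E
python3 - <<'E'
from h import *
for n in("top","side"):
    c=cam(n); save(c,n+"0.png"); print(n,-c[2].T@c[3],c[2].round(2).tolist(),c[1])
print(robot.observe())
E
```

```text
pics
top [ 321.25619623   56.01619532 1751.37779155] [[-0.01, -1.0, 0.01], [-0.99, 0.01, -0.12], [0.12, -0.01, -0.99]] 519.8623016580142
side [  139.67309037 -1012.94294084   820.52895054] [[0.93, -0.38, -0.02], [-0.22, -0.5, -0.84], [0.31, 0.78, -0.55]] 434.23654833903737
{'time_s': 0.1, 'joints': array([ 1.15541014e+00,  4.91467664e-01,  1.55935437e+00, -1.09300761e-06,
        1.09168433e+00, -1.05610588e-01]), 'dq': array([ 0.00019216, -0.00262597, -0.00235766, -0.00055769, -0.00102419,
        0.00103086]), 'joint_torque': array([ 3.31585470e-03, -6.13622189e+01, -2.58607113e+01,  6.94614393e-02,
        4.69914707e-02, -4.12370878e-05]), 'position': array([190.434201  , 595.07743741, 214.15158178]), 'orientation': array([ 1.54268978e-01,  9.88028782e-01, -4.41566425e-04, -1.17200073e-04]), 'wrist_force': array([-0.3311582 ,  0.23587941,  1.04483892]), 'wrist_torque': array([ 0.00352517, -0.05121587, -0.03464093]), 'gripper_force': 0.0, 'grip_width': 1.0024299018439164}
```

View pics/top0.png

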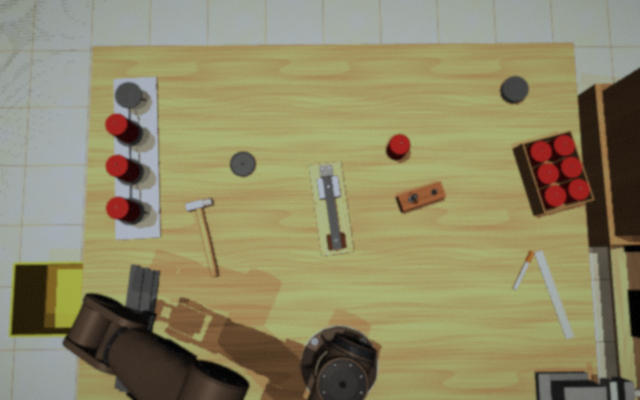

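View pics/side0.png

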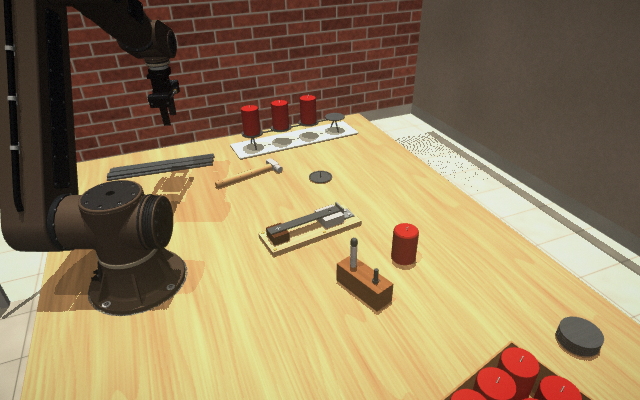

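Top view: the jig runs (326,165) stop to (342,252), with the bar on it. The rack is at (421,197) with the taller punch at its left end (~413,199). The candle is at (399,147), the dish at (243,164) and the hammer at (205,235). The side view confirms that the taller punch stands at the rack end nearer the jig (353,252).

Run:
```python
from h import *
c=cam("top"); P=cloud(c)
for n,uv,z in(("jigcorners",[(309,165),(342,161),(354,250),(321,255)],18),("bar ends",[(326,168),(337,247)],53),("rack",[(396,193),(440,182),(445,203),(402,213)],60),("drift",[(434,191)],95),("punch",[(414,198)],149)):
    print(n,ray(c,uv,z).round(0).tolist())
hsv=cv2.cvtColor(c[0]["frame"],cv2.COLOR_RGB2HSV)
# rack top
m=(abs(P[...,2]-60)<6)&(abs(P[...,0]-640)<120)&(P[...,1]<-150)&(P[...,1]>-450)
print("racktop",cv2.minAreaRect(P[m][:,:2].astype(np.float32)),m.sum())
for lo,hi,n in((105,160,"punch"),(75,104,"drift/candle")):
    m=(P[...,2]>lo)&(P[...,2]<hi)&(P[...,0]>450)&(P[...,0]<900)&(P[...,1]<0)&(P[...,1]>-450)
    k,l,s,ce=cv2.connectedComponentsWithStats(m.astype(np.uint8))
    for i in range(1,k): print(n,s[i],ce[i],np.nanmedian(P[l==i],0).round(0))
m=(abs(P[...,2]-52)<6)&(P[...,0]>400)&(P[...,0]<800)&(abs(P[...,1]-30)<120)
print("bar+blocks",cv2.minAreaRect(P[m][:,:2].astype(np.float32)))
```

```text
jigcorners [[660.0, 92.0, 18.0], [672.0, -20.0, 18.0], [371.0, -55.0, 18.0], [356.0, 55.0, 18.0]]
bar ends [[642.0, 35.0, 53.0], [380.0, 3.0, 53.0]]
rack [[555.0, -194.0, 60.0], [590.0, -340.0, 60.0], [520.0, -354.0, 60.0], [489.0, -212.0, 60.0]]
drift [[555.0, -312.0, 95.0]]
punch [[526.0, -236.0, 149.0]]
racktop ((624.9063110351562, -262.8807067871094), (212.6175079345703, 155.44418334960938), 10.341402053833008) 538
punch [401 136   1   1   1] [401. 136.] [ 735. -209.  107.]
punch [397 138   2   2   2] [397.5 138.5] [ 727. -197.  105.]
punch [405 139   1   1   1] [405. 139.] [ 725. -221.  106.]
punch [407 138   1   1   1] [407. 138.] [ 727. -227.  109.]
punch [391 140   1   1   1] [391. 140.] [ 722. -176.  107.]
punch [395 141   2   1   2] [395.5 141. ] [ 718. -190.  107.]
punch [398 141   1   1   1] [398. 141.] [ 719. -198.  106.]
punch [400 142   2   1   2] [400.5 142. ] [ 714. -205.  112.]
punch [404 142   3   3   4] [405.25 143.  ] [ 712. -222.  106.]
punch [392 144   1   1   1] [392. 144.] [ 709. -179.  106.]
punch [394 144   3   4   4] [395.  145.5] [ 704. -188.  106.]
punch
[... 155 characters left out ...]
] [ 695. -217.  107.]
punch [396 151   2   2   2] [396.5 151.5] [ 684. -193.  105.]
punch [404 150   1   1   1] [404. 150.] [ 688. -217.  107.]
punch [434 189   1   1   1] [434. 189.] [ 560. -309.  106.]
punch [435 191   1   1   1] [435. 191.] [ 553. -312.  107.]
punch [410 193   8   7  39] [413.38461538 196.33333333] [ 533. -236.  143.]
drift/candle [388 134  22  22 328] [398.47865854 144.22256098] [ 710. -201.   98.]
drift/candle [432 189   5   4  11] [434.09090909 190.63636364] [ 557. -311.   98.]
drift/candle [408 197   6   5  11] [410.09090909 199.27272727] [ 529. -232.   91.]
bar+blocks ((509.01361083984375, 22.209503173828125), (225.3304901123047, 69.1767349243164), 6.222173690795898)
```

{"method": "servo_tool", "body": {"steps": [[0, 0, -0.2, -0.0224, 0], [0, 0, -0.2, -0.0224, 0], [0, 0, -0.2, -0.0224, 0], [-0.264, -0.634, 0, 0, 0], [-0.264, -0.634, 0, 0, 0], [-0.264, -0.634, 0, 0, 0], [-0.264, -0.634, 0, 0, 0], [-0.264, -0.634, 0, 0, 0], [-0.264, -0.634, 0, 0, 0], [-0.264, -0.634, 0, 0, 0], [-0.264, -0.634, 0, 0, 0], [-0.264, -0.634, 0, 0, 0]]}}

```text
time_s: 1.65
position: [431.2, 161.3, 262.7]
orientation: [-0.056, 0.998, 0.0, 0.0]
wrist_force: [2.0, 1.1, -0.1]
grip_width: 1.004
gripper_force: 0.0
```

{"method": "servo_tool", "body": {"steps": [[-0.264, -0.634, 0, 0, 0], [-0.264, -0.634, 0, 0, 0], [-0.264, -0.634, 0, 0, 0], [0, 0, 0, 0, 0]]}}

```text
time_s: 2.15
position: [511.8, 16.2, 262.1]
orientation: [-0.054, 0.999, -0.0, -0.0]
wrist_force: [-0.1, 0.8, -0.2]
grip_width: 1.001
gripper_force: 0.0
```

Run:
```python
from h import *
c=cam("wrist"); save(c,"w1.png"); print(-c[2].T@c[3],c[2].round(2).tolist(),c[1])
o=robot.observe();print(o["position"],o["orientation"],o["joints"],o["time_s"],o["wrist_force"])
```

```text
[436.30919196   7.57306982 431.49651596] [[-0.11, 0.99, -0.0], [0.96, 0.1, 0.27], [0.27, 0.03, -0.96]] 346.36481985261173
[510.86224048  17.66014927 262.10242927] [-5.48063976e-02  9.98496881e-01  1.46485908e-04 -4.64367556e-04] [-9.48059807e-02  2.79188748e-01  1.76809993e+00  1.70114242e-04
  1.09526602e+00 -1.77534802e+00] 2.2 [-0.68431175  0.72040813  0.32516622]
```

View pics/w1.png

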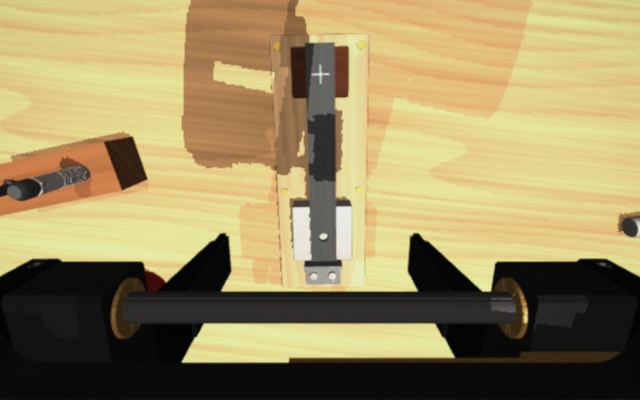

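Wrist view: bar running down the jig, cross at (320,73) on the dark rest, hole at (323,237) on the white steel block, stop at (323,272); punch in the rack at left.

Run:
```python
from h import *
c=cam("wrist"); P=cloud(c); f=c[0]["frame"]; hsv=cv2.cvtColor(f,cv2.COLOR_RGB2HSV)
H,S,V=[hsv[...,i].astype(int) for i in range(3)]
roi=np.zeros((400,640),bool); roi[36:288,268:372]=1
print("z bar",np.nanmedian(P[100:180,320,2]),"block",np.nanmedian(P[215:250,297:303,2]),np.nanmedian(P[215:250,341:347,2]),"board",np.nanmedian(P[150:180,355:360,2]))
def big(m):
    k,l,s,ce=cv2.connectedComponentsWithStats(m.astype(np.uint8)); i=1+np.argmax(s[1:,4]); return l==i
def rep(n,m,z):
    v,u=np.nonzero(m); Q=ray(c,np.c_[u,v],z)[:,:2].astype(np.float32)
    print(n,m.sum(),cv2.minAreaRect(Q),Q.mean(0)); return Q
r=roi.copy(); r[:190]=0; r[263:]=0
rep("block",(V>160)&(S<50)&r,48)
r=roi.copy(); r[105:]=0
rep("rest",((V<140)&(S>100))&r,48)
m=(V>190)&(S<60)&r; m=big(m); rep("cross",m,53)
bar=(P[...,2]>50.5)&(P[...,2]<58)&roi; rep("bar",big(bar),53)
for y in (60,110,150,180,215,230,250):
    a=np.nonzero((S[y]<70)&(V[y]<130)&roi[y])[0]; print(y,a.min(),a.max(),ray(c,[(a.min()-.5,y),(a.max()+.5,y)],53)[:,:2].round(1).tolist())
for y in (50,85,210,255): print(y,[ (tuple(int(q) for q in hsv[y,x])) for x in range(286,356,3)])
print("col",[(y,*hsv[y,323]) for y in range(226,290,2)])
print("col",[(y,*hsv[y,314]) for y in range(34,56,1)])
```

```text
z bar 52.17473472772668 block 47.453866907394726 47.33607507649194 board 17.230987293563505
block 1821 ((582.4627075195312, 27.060779571533203), (66.89586639404297, 69.70962524414062), 7.298638820648193) [581.36224  26.59737]
rest 1632 ((403.3562316894531, -6.801944732666016), (66.77787017822266, 80.2615966796875), 7.526590347290039) [402.94498    -0.5108339]
cross 43 ((406.7106628417969, 5.689331531524658), (11.250868797302246, 10.587982177734375), 56.971534729003906) [406.70068   6.07844]
bar 5966 ((497.95233154296875, 17.612485885620117), (244.51026916503906, 44.29433822631836), 6.31877326965332) [486.8833    15.073187]
60 304 332 [[394.2, -11.5], [391.0, 17.8]]
110 306 332 [[442.9, -4.6], [439.8, 23.7]]
150 307 333 [[484.7, 0.7], [481.5, 29.9]]
180 308 333 [[517.8, 5.1], [514.6, 33.9]]
215 308 333 [[558.6, 9.2], [555.3, 38.9]]
230 310 333 [[576.6, 13.4], [573.5, 41.1]]
250 309 333 [[601.7, 14.8], [598.5, 44.2]]
50 [(15, 122, 138), (13, 139, 68), (10, 167, 49), (10, 170, 48), (9, 165, 51), (10, 165, 51), (15, 33, 47), (30, 5, 48), (0, 0, 47), (30, 5, 95), (30, 8, 99), (20, 8, 102)
[... 3185 characters left out ...]
8(29), np.uint8(73), np.uint8(229)), (42, np.uint8(29), np.uint8(75), np.uint8(227)), (43, np.uint8(28), np.uint8(67), np.uint8(182)), (44, np.uint8(26), np.uint8(34), np.uint8(121)), (45, np.uint8(30), np.uint8(8), np.uint8(99)), (46, np.uint8(20), np.uint8(8), np.uint8(98)), (47, np.uint8(20), np.uint8(8), np.uint8(98)), (48, np.uint8(20), np.uint8(8), np.uint8(98)), (49, np.uint8(20), np.uint8(8), np.uint8(98)), (50, np.uint8(30), np.uint8(8), np.uint8(98)), (51, np.uint8(20), np.uint8(8), np.uint8(97)), (52, np.uint8(30), np.uint8(5), np.uint8(98)), (53, np.uint8(30), np.uint8(5), np.uint8(97)), (54, np.uint8(30), np.uint8(5), np.uint8(99)), (55, np.uint8(20), np.uint8(8), np.uint8(98))]
```

Run:
```python
from h import *
c=cam("wrist"); f=c[0]["frame"]; g=cv2.cvtColor(f,cv2.COLOR_RGB2GRAY).astype(float)
hsv=cv2.cvtColor(f,cv2.COLOR_RGB2HSV).astype(int)
def cen(u0,u1,v0,v1,th):
    w=np.clip(g[v0:v1,u0:u1]-th,0,None); v,u=np.mgrid[v0:v1,u0:u1]; return ((w*u).sum()/w.sum(),(w*v).sum()/w.sum())
cr=cen(311,330,64,83,120); print("cross",cr,X:=ray(c,cr,53)[0])
ho=cen(316,330,229,246,115); print("hole",ho,ray(c,ho,50)[0])
print("bar ends",ray(c,[(319,43.3),(323.5,261)],53)[:,:2])
print("stopface",ray(c,[(323.5,266.5)],62)[0])
S=hsv[...,1];
for y in range(206,258,8):  # block edges: S<55 bright
    a=np.nonzero((S[y,280:362]<50))[0]+280; q=ray(c,[(a.min()-.5,y),(a.max()+.5,y)],48)[:,:2]; print("block",y,q.mean(0).round(1),np.linalg.norm(q[0]-q[1]).round(1))
for y in range(50,96,8):
    a=np.nonzero(hsv[y,275:365,2]<125)[0]+275; q=ray(c,[(a.min()-.5,y),(a.max()+.5,y)],48)[:,:2]; print("rest",y,q.mean(0).round(1),np.linalg.norm(q[0]-q[1]).round(1))
v=[];
for y in range(100,185,6):
    a=np.nonzero((S[y]<70)&(g[y]<115)&(np.arange(640)>300)&(np.arange(640)<345))[0]; v.append(ray(c,[((a.min()+a.max())/2,y)],53)[0,:2])
v=np.array(v); print("bar axis",np.polyfit(v[:,0],v[:,1],1),np.degrees(np.arctan(np.polyfit(v[:,0],v[:,1],1)[0])))
```

```text
cross (np.float64(317.8628503279666), np.float64(74.60286225402504)) [406.03647218   5.40255864  53.        ]
hole (np.float64(320.3565810173047), np.float64(236.99501835343472)) [584.59275158  28.21216358  50.        ]
bar ends [[376.4393295    3.26153238]
 [613.4497199   35.24359221]]
stopface [616.19090229  35.44779638  62.        ]
block 206 [547.5  22.4] 65.8
block 214 [557.1  24.1] 69.8
block 222 [566.8  25.2] 70.2
block 230 [576.7  26.3] 70.7
block 238 [586.7  28. ] 70.0
block 246 [596.9  28.6] 69.2
block 254 [607.2  29.7] 69.7
rest 50 [382.3   0.8] 60.4
rest 58 [389.9   1.7] 58.7
rest 66 [397.5   3. ] 60.1
rest 74 [405.2   3.9] 60.5
rest 82 [413.    5.3] 59.8
rest 90 [421.    6.1] 60.1
bar axis [  0.13084276 -48.11306386] 7.454391063594762
```

{"method": "servo_tool", "body": {"steps": [[0.2, 0.012, 0, -0.003, 0], [0, 0, 0.6, 0, 0], [0, 0, 0.6, 0, 0], [0, 0, 0.6, 0, 0], [0, 0, 0.6, 0, 0], [0, 0, 0.2, 0, 0], [0, 0, 0, 0, 0]]}}

```text
time_s: 3.18
position: [493.3, 18.9, 54.2]
orientation: [-0.067, 0.998, 0.0, -0.001]
wrist_force: [-0.1, 0.1, 0.1]
grip_width: 1.004
gripper_force: 0.0
```

Run:
```python
from h import *
o=robot.observe();q=o["orientation"];print(o["position"],q,2*np.degrees(np.arctan2(q[1],q[0])),o["wrist_force"])
```

```text
[493.26673686  18.88808957  54.24017261] [-6.65222408e-02  9.97784339e-01  2.22958187e-04 -1.07464447e-03] 187.62852525199895 [-0.08606858  0.13494374  0.11471889]
```

{"method": "servo_tool", "body": {"steps": [[-0.016, -0.031, 0.15, 0, 0], [0, 0, 0.134, 0, 0], [0, 0, 0, 0, 0], [0, 0, 0, 0, 1], [0, 0, 0, 0, 1], [0, 0, 0, 0, 1], [0, 0, 0, 0, 1], [0, 0, 0, 0, 1]]}}

```text
time_s: 4.18
position: [496.3, 15.8, 31.9]
orientation: [-0.066, 0.998, 0.0, 0.0]
wrist_force: [0.1, -0.1, -0.6]
grip_width: 0.532
gripper_force: 0.0
```

{"method": "servo_tool", "body": {"steps": [[0, 0, 0, 0, 1], [0, 0, 0, 0, 1], [0, 0, 0, 0, 1], [0, 0, 0, 0, 1], [0, 0, -0.2, 0, 1], [0, 0, -0.3, 0, 1], [0, 0, -0.3, 0, 1], [0, 0, 0, 0, 1]]}}

```text
time_s: 5.18
position: [496.8, 15.7, 96.8]
orientation: [-0.066, 0.998, -0.0, 0.001]
wrist_force: [-0.4, -0.6, -2.9]
grip_width: 0.311
gripper_force: 30.0
```

Run:
```python
from h import *
c=cam("wrist"); save(c,"w2.png")
o=robot.observe();q=o["orientation"];print(o["position"],q,2*np.degrees(np.arctan2(q[1],q[0])),o["wrist_force"],o["wrist_torque"],o["gripper_force"],o["grip_width"])
```

```text
[496.25458872  15.75176304  95.83799584] [-6.55985782e-02  9.97845999e-01 -4.90024749e-05  4.31763951e-04] 187.52244570962964 [-0.35065162  1.01500007 -4.58126895] [ 0.05791615 -0.01528158 -0.01278235] 29.99944120645523 0.3053193997446938
```

View pics/w2.png

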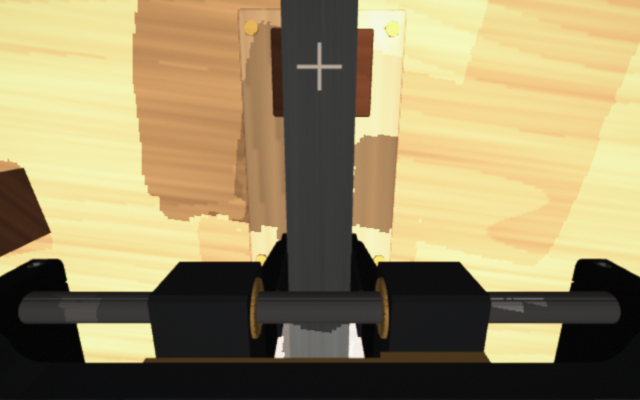

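{"method": "servo_tool", "body": {"steps": [[0, 0, 0, 0.0294, 1], [0, 0, 0, 0.0294, 1], [0, 0, 0, 0.0294, 1], [0, 0, 0, 0.0294, 1], [0, 0, 0, 0.0294, 1], [0, 0, 0, 0.0294, 1], [0, 0, 0, 0.0294, 1], [0, 0, 0, 0.0294, 1], [0, 0, 0, 0.0294, 1], [0, 0, 0, 0.0294, 1], [0, 0, 0, 0.0294, 1], [0, 0, 0, 0.0294, 1]]}}

```text
time_s: 6.72
position: [495.6, 15.8, 94.5]
orientation: [0.865, 0.501, -0.001, -0.001]
wrist_force: [-0.1, 0.5, -3.4]
grip_width: 0.312
gripper_force: 30.0
```

{"method": "servo_tool", "body": {"steps": [[0, 0, 0, 0.0294, 1], [0, 0, 0, 0.0294, 1], [0, 0, 0, 0.0294, 1], [0, 0, 0, 0.0294, 1], [0, 0, 0, 0.0294, 1], [0, 0, 0, 0, 1], [0, 0, 0, 0, 1]]}}

```text
time_s: 7.6
position: [495.9, 15.8, 95.2]
orientation: [0.998, 0.068, -0.001, -0.0]
wrist_force: [0.3, -0.5, -3.0]
grip_width: 0.312
gripper_force: 30.0
```

Run:
```python
from h import *
c=cam("wrist"); save(c,"w3.png")
o=robot.observe();q=o["orientation"];print(o["position"],q,2*np.degrees(np.arctan2(q[1],q[0])),o["wrist_force"],o["joints"])
g=cv2.cvtColor(c[0]["frame"],cv2.COLOR_RGB2GRAY)
# cross white on dark bar
m=(g>np.median(g[40:60,295:310])+45).astype(np.uint8); m[:,:290]=0;m[:,350:]=0;m[110:]=0;m[:30]=0
k,l,s,ce=cv2.connectedComponentsWithStats(m)
for i in range(1,k):
    if s[i,4]>30: X,Y,W,H=s[i,:4]; print(s[i],ray(c,[(X+W/2-.5,Y+H/2-.5)],o["position"][2]+21)[0])
print("gray",g[150,270:370:3])
```

```text
[496.04312732  15.79759636  95.39571614] [ 9.97689182e-01  6.79422360e-02 -3.74405652e-04 -9.57957404e-05] 7.791609723811813 [-0.13055959 -0.10706982 -3.20287293] [-1.01375510e-01  4.81361040e-01  1.99313971e+00  1.01127616e-04
  6.67862301e-01  1.33335215e+00]
[296  42  46  49 406] [586.93150127  28.0488017  116.39571614]
gray [231 229 231 232 231 129 117 120 120 121 117 118 115 115 115 114 114 114
 116 114 116 114 113 114 114 111 111 110 126 133 133 135 227 227]
```

View pics/w3.png

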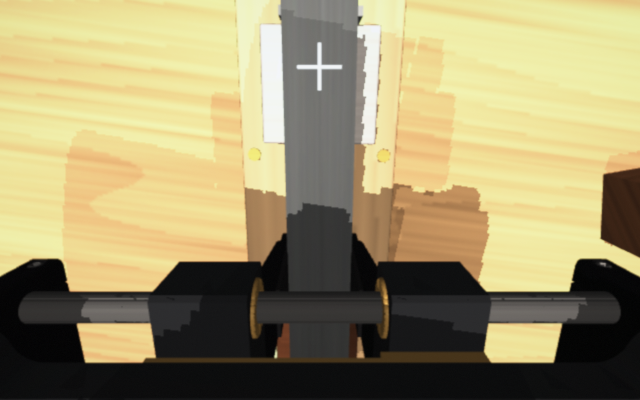

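{"method": "servo_tool", "body": {"steps": [[-0.075, 0, 0, 0.001, 1], [0, 0, 0.2, 0, 1], [0, 0, 0.2, 0, 1], [0, 0, 0.2, 0, 1], [0, 0, 0.15, 0, 1], [0, 0, 0.03, 0, 1], [0, 0, 0, 0, 1], [0, 0, 0, 0, 1]]}}

```text
time_s: 8.65
position: [490.5, 15.0, 34.0]
orientation: [0.998, 0.063, 0.0, 0.0]
wrist_force: [-0.0, -0.9, -3.6]
grip_width: 0.311
gripper_force: 30.0
```

{"method": "servo_tool", "body": {"steps": [[0, 0, 0.022, 0, 1], [0.025, 0, 0, 0, 1], [0.025, 0, 0, 0, 1], [0.0125, 0, 0, 0, 1], [0, 0, 0, 0, 1]]}}

```text
time_s: 9.28
position: [495.2, 15.7, 31.9]
orientation: [0.998, 0.063, -0.0, -0.0]
wrist_force: [-2.9, -0.5, 3.4]
grip_width: 0.31
gripper_force: 30.0
```

{"method": "servo_tool", "body": {"steps": [[0.0125, 0, 0, 0, 1], [0, 0, 0, 0, 1], [0, 0, 0, 0, 1]]}}

```text
time_s: 9.65
position: [496.0, 15.8, 31.9]
orientation: [0.998, 0.063, -0.0, -0.0]
wrist_force: [-4.0, -0.4, 5.0]
grip_width: 0.309
gripper_force: 30.0
```

{"method": "servo_tool", "body": {"steps": [[0.0125, 0, 0, 0, 1], [0, 0, 0, 0, 1], [0, 0, 0, 0, 1]]}}

```text
time_s: 10.02
position: [496.7, 15.9, 31.9]
orientation: [0.998, 0.063, -0.001, -0.0]
wrist_force: [-5.8, -1.1, 5.9]
grip_width: 0.312
gripper_force: 30.0
```

{"method": "servo_tool", "body": {"steps": [[0.0125, 0, 0, 0, 1], [0, 0, 0, 0, 1], [0, 0, 0, 0, 1]]}}

```text
time_s: 10.4
position: [496.6, 15.9, 31.8]
orientation: [0.998, 0.063, -0.002, -0.0]
wrist_force: [-10.5, -3.7, 8.8]
grip_width: 0.31
gripper_force: 30.0
```

{"method": "servo_tool", "body": {"steps": [[0, 0, 0, 0, 0], [0, 0, 0, 0, 0], [0, 0, 0, 0, 0], [0, 0, 0, 0, 0], [0, 0, 0, 0, 0], [0, 0, -0.3, 0, 0], [0, 0, -0.6, 0, 0], [0, 0, -0.6, 0, 0], [0, 0, -0.6, 0, 0], [0, 0, 0, 0, 0]]}}

```text
time_s: 11.65
position: [499.5, 15.9, 202.9]
orientation: [0.998, 0.063, 0.003, 0.0]
wrist_force: [0.4, -0.9, 0.2]
grip_width: 1.001
gripper_force: 0.0
```

```bash
cat > m.py <<'E'
from h import *
o=robot.observe();q=o["orientation"];print(o["position"],q,2*np.degrees(np.arctan2(q[1],q[0])),o["wrist_force"],o["time_s"])
E
python3 - <<'E'
from m import *
c=cam("wrist"); save(c,"w4.png")
E
```

```text
[499.4933735   15.90762743 202.86975121] [9.97999978e-01 6.31320667e-02 3.18583255e-03 4.86381586e-04] 7.239253871395381 [ 0.41121982 -0.88719527  0.24387966] 11.65
```

View pics/w4.png

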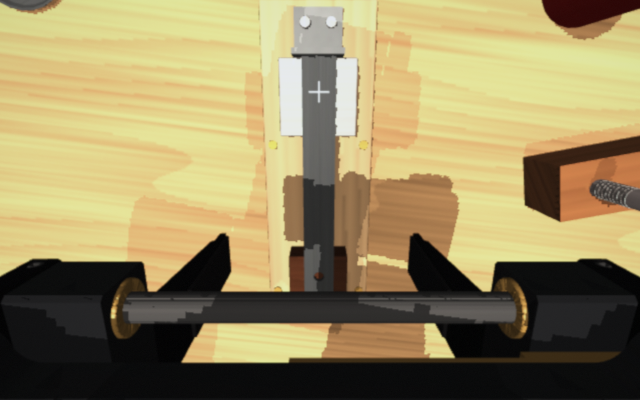

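Bar is turned: cross at (319,92), its end against the stop at row ~56, hole at (319,276) over the rest. Now I measure the cross and the punch.

Run:
```python
from m import *
c=cam("wrist"); g=cv2.cvtColor(c[0]["frame"],cv2.COLOR_RGB2GRAY)
m=(g[78:106,306:333]>150).astype(np.uint8); k,l,s,ce=cv2.connectedComponentsWithStats(m); print(s[1:])
i=1+np.argmax(s[1:,4]);X,Y,W,H=s[i,:4]; uv=(306+X+W/2-.5,78+Y+H/2-.5); print("cross",uv,ray(c,uv,53)[0])
print("col",g[46:70,312])
print("stopface62",ray(c,(318,54),62),"end53",ray(c,(318,56.5),53))
for y in (115,130,160): a=np.nonzero(g[y,290:348]<120)[0]+290; print(y,a.min(),a.max(),ray(c,((a.min()+a.max())/2,y),53)[0,:2])
# punch, side + top
for n,lo in(("side",100),("top",100)):
    c=cam(n);P=cloud(c); m=(P[...,2]>lo)&(P[...,2]<160)&(abs(P[...,0]-528)<40)&(abs(P[...,1]+236)<40)
    u=np.nonzero(m); print(n,m.sum(),np.median(P[m],0).round(1),u[1].min(),u[1].max(),u[0].min(),u[0].max(),ray(c,(u[1].mean(),u[0].mean()),np.median(P[m],0)[2])[0])
    if n=="side":
        for z in(70,90,110,130,145):
            b=m0=(abs(P[...,2]-z)<4)&(abs(P[...,0]-528)<40)&(abs(P[...,1]+236)<40)
            if b.sum(): v,uu=np.nonzero(b); print(z,b.sum(),uu.min(),uu.max(),v.mean(),P[b].mean(0).round(1))
        R=c[2];
```

```text
[498.56668736  15.98481104 200.85077911] [9.98005492e-01 6.31098926e-02 1.46314372e-03 1.98709353e-04] 7.23667808913859 [-0.16627883  0.07062636 -0.09231035] 11.7
[[  3   1  21  22 116]]
cross (np.float64(319.0), np.float64(89.5)) [587.94302018  26.69682356  53.        ]
col [180 180 180 181 176 123  59  44  53  89 105 108 107 108 107 107 108 108
 108 107 107 107 107 107]
stopface62 [[615.16132601  31.01224971  62.        ]] end53 [[614.38878126  30.92856187  53.        ]]
115 303 334 [566.4680167   24.40623881]
130 303 334 [553.48116794  22.75502395]
160 304 339 [526.94929934  16.59807465]
side 113 [ 532.3 -247.   127.6] 350 357 238 255 [ 532.43464492 -246.94394229  127.61639796]
70 18 350 356 263.6111111111111 [ 532.6 -246.3   70. ]
90 18 350 356 258.0 [ 532.4 -246.3   89.1]
110 15 350 356 251.73333333333332 [ 532.7 -246.9  110.2]
130 14 351 357 245.57142857142858 [ 534.2 -246.8  129.6]
145 31 351 357 240.38709677419354 [ 533.4 -245.4  145.4]
top 41 [ 532.4 -236.5  141.9] 410 417 193 200 [ 531.81579692 -235.69823213  141.85020506]
```

{"method": "servo_tool", "body": {"steps": [[-0.1, 0.632, 0, 0, 0.3], [-0.1, 0.632, 0, 0, 0.3], [-0.1, 0.632, 0, 0, 0.3], [-0.1, 0.632, 0, 0, 0.3], [-0.1, 0.632, 0, 0, 0.3], [0, 0, 0, 0, 0.3], [0, 0, 0, 0, 0.3], [0, 0, 0, 0, 0.3]]}}

```text
time_s: 12.85
position: [490.4, -238.7, 199.3]
orientation: [0.998, 0.064, -0.0, -0.0]
wrist_force: [-0.3, 0.6, 0.3]
grip_width: 0.698
gripper_force: 0.0
```

Run:
```python
from m import *
c=cam("wrist"); save(c,"w5.png"); print("cam",-c[2].T@c[3])
```

```text
[ 490.35973709 -238.66341577  199.31115231] [ 9.97968179e-01  6.37121549e-02 -3.61111886e-04 -3.80539426e-04] 7.305824545133574 [-0.30425816  0.58390922  0.30887531] 12.85
cam [ 566.86231153 -229.336186    368.65796098]
```

View pics/w5.png

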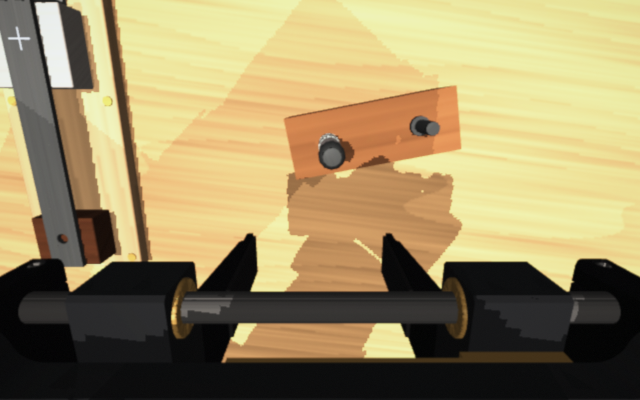

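Punch cap top is at (332,155), drift top at (432,128); rack corners (285,117), (457,86), (461,149), (297,179).

Run:
```python
from m import *
c=cam("wrist"); f=c[0]["frame"]; hsv=cv2.cvtColor(f,cv2.COLOR_RGB2HSV).astype(int); g=cv2.cvtColor(f,cv2.COLOR_RGB2GRAY)
for y in range(130,174,3): print(y,g[y,312:352:2])
P=cloud(c); m=(P[...,2]>135)&(P[...,2]<160); m[:,:300]=0;m[:,370:]=0;m[200:]=0
v,u=np.nonzero(m); print("cap",m.sum(),u.min(),u.max(),v.min(),v.max(),P[m].mean(0)); m=m&(P[...,2]>145); v,u=np.nonzero(m);print(m.sum(),u.mean(),v.mean(),ray(c,(u.mean(),v.mean()),149)); print(P[m].mean(0))
K=ray(c,[(285,117),(457,86),(461,149),(297,179)],60)[:,:2]; print(K,K.mean(0)); e=(K[1]+K[2]-K[0]-K[3])/2; print(np.linalg.norm(e)); e/=np.linalg.norm(e); print("punch hole",K.mean(0)-40*e,"drift",K.mean(0)+40*e, np.degrees(np.arctan2(e[1],e[0])))
```

```text
[ 490.46223163 -238.67608406  199.52587842] [ 9.97961287e-01  6.38214451e-02 -1.92089313e-04 -2.36039282e-04] 7.318373144779153 [-0.84606505  0.69951741 -0.42955204] 12.9
130 [147 146 146 146 145 145 145 145 145 145 144 145 145 145 147 147 147 148
 147 147]
133 [145 146 146 145 146 146 139 162 150 174 149 149 148 148 148 148 148 148
 147 147]
136 [147 146 147 147 147 150 157 153 185 164 154 138  93 130 148 148 149 149
 149 148]
139 [148 148 148 157 192 188 144 101  97  91  94 105 150 115  75 116 143 141
 140 140]
142 [138 140 147 158 167 107  86  52  44  42  43  43  55  83  79  69  70  73
 104 136]
145 [134 136 139 160 122  54  47  51  53  55  56  53  47  42  53  66  67  68
  69 100]
148 [138 138 138 141  60  49  57  64  80  87  99  85  66  54  43  41  66  67
  66  69]
151 [140 140 140 112  50  57  80 118 122 119 117 114 110  91  53  40  50  65
  66  67]
154 [142 141 139  86  52  55 112 119 118 115 113 112 109 108  87  44  44  70
  72  72]
157 [139 139 139 105  51  77 109 113 112 110 109 108 106 105  98  47  36  70
  72  73]
160 [144 144 145 126  49  60 104 105 108 107 105 105 104 103  79  38  63  80
  75 119]
163 [146 147 148 147 106  47  61  95 103 103 101 101  99  88  47  56 142 151
 148 148]
166 [150 152 151 153 152 126  48  46  60  75  78  67  49  38 105 145 148 148
 147 147]
169 [151 151 150 150 150 149 147 140 109  85  87 115 123 138 146 146 148 150
 156 176]
172 [148 148 147 147 146 145 146 145 145 146 146 167 191 209 215 223 225 225
 226 224]
cap 590 318 344 141 169 [ 536.7583742  -240.92174918  145.67589205]
383 331.02349869451695 156.18798955613576 [[ 536.443553   -240.97978543  149.        ]]
[ 536.17699828 -241.07578971  147.18328427]
[[ 552.71403394 -201.4722821 ]
 [ 596.72641514 -343.32984473]
 [ 545.21389288 -359.33715715]
 [ 499.56943421 -217.86132543]] [ 548.55594404 -280.50015235]
148.59017572799385
punch hole [ 536.48827679 -242.36393063] drift [ 560.62361129 -318.63637408] -72.44076221323994
```

{"method": "servo_tool", "body": {"steps": [[0.283, 0.05, 0, 0, 0.3], [0.284, 0.05, 0, 0, 0.3], [0, 0, 0, 0, 0.3], [0, 0, 0.5, 0, 0.3], [0, 0, 0.3, 0, 0.3], [0, 0, 0, 0, 0.3], [0, 0, 0, 0, 0.3]]}}

```text
time_s: 13.82
position: [536.5, -242.1, 136.8]
orientation: [0.998, 0.063, 0.001, 0.0]
wrist_force: [0.3, 0.1, 0.9]
grip_width: 0.697
gripper_force: 0.0
```

```bash
python3 m.py
```

```text
[ 536.49616555 -242.09175203  136.84138475] [9.98002062e-01 6.31785378e-02 5.16493317e-04 2.99337902e-04] 7.244553368708909 [0.26213921 0.11720616 0.89529654] 13.825
```

{"method": "servo_tool", "body": {"steps": [[0, -0.01, 0.3, 0, 0.3], [0, 0, 0.3, 0, 0.3], [0, 0, 0.12, 0, 0.3], [0, 0, 0, 0, 0.3], [0, 0, 0, 0, 1], [0, 0, 0, 0, 1], [0, 0, 0, 0, 1], [0, 0, 0, 0, 1], [0, 0, 0, 0, 1], [0, 0, 0, 0, 1], [0, 0, 0, 0, 1]]}}

```text
time_s: 15.2
position: [536.3, -241.3, 78.1]
orientation: [0.998, 0.063, -0.0, -0.0]
wrist_force: [0.6, 0.5, -0.1]
grip_width: 0.175
gripper_force: 30.0
```

{"method": "servo_tool", "body": {"steps": [[0, 0, 0, 0, 1], [0, 0, 0, 0, 1]]}}

```text
time_s: 15.45
position: [536.3, -241.3, 78.1]
orientation: [0.998, 0.063, 0.0, -0.0]
wrist_force: [-0.3, -0.2, -0.4]
grip_width: 0.179
gripper_force: 30.0
```

```bash
python3 m.py
```

```text
[ 536.30926536 -241.27072657   78.13886764] [ 9.98009342e-01  6.30662414e-02  4.85417805e-05 -2.62730010e-05] 7.231658160218263 [-0.28988999 -0.15799631 -0.35118627] 15.45
```

{"method": "servo_tool", "body": {"steps": [[0, 0, -0.2, 0, 1], [0, 0, -0.3, 0, 1], [0, 0, -0.3, 0, 1], [0, 0, -0.35, 0, 1], [0.212, -0.4, 0, 0, 1], [0.212, -0.6, 0, 0, 1], [0.212, -0.65, 0, 0, 1], [0.212, -0.65, 0, 0, 1], [0.212, -0.6, 0, 0, 1], [0, -0.349, 0, 0, 1], [0, 0, 0, 0, 1], [0, 0, 0, 0, 1]]}}

```text
time_s: 16.95
position: [587.8, 26.7, 170.7]
orientation: [0.998, 0.063, 0.0, 0.0]
wrist_force: [-1.2, -0.6, -2.7]
grip_width: 0.174
gripper_force: 30.0
```

Run:
```python
from m import *
c=cam("side"); f=c[0]["frame"]; save(c,"s6f.png")
cv2.imwrite("pics/s6.png",cv2.resize(f[150:270,250:400,::-1],None,fx=4,fy=4,interpolation=cv2.INTER_CUBIC))
c=cam("wrist"); save(c,"w6.png")
```

```text
[587.79397474  26.6894676  170.74788304] [9.98008012e-01 6.30864260e-02 3.19869232e-04 9.00315975e-05] 7.233976141481721 [-1.15608235 -0.56974991 -2.67871028] 16.95
```

View pics/s6.png

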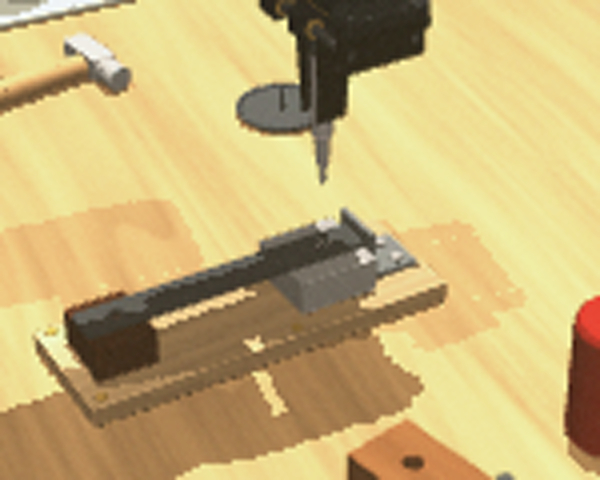

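View pics/w6.png

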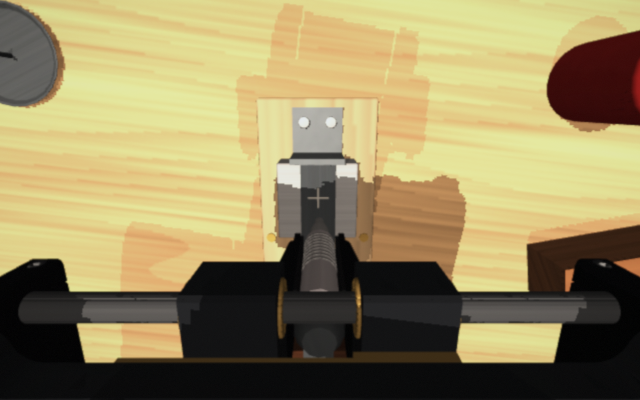

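Side crop: punch hangs upright, tip at crop (322,184), i.e. full (330.5,196), above the cross. Wrist: cross at (318,197), punch tip about (319,220).

Run:
```python
from m import *
c=cam("wrist"); f=c[0]["frame"]; g=cv2.cvtColor(f,cv2.COLOR_RGB2GRAY)
w=g[183:211,304:333].astype(int); 
for y in range(186,240,2): print(y,g[y,302:338:2])
def proj(c,p): d,f,R,t=c; q=R@np.array(p)+t; return d["cx"]+f*q[0]/q[2],d["cy"]+f*q[1]/q[2]
o=robot.observe()["position"]; p=[o[0],o[1],o[2]-63.1]
print("pred tip wrist",proj(c,p)," cross pred",proj(c,[587.7,27.2,53]))
m=(g[186:209,306:331]>g[186:209,306:331].mean()+40); v,u=np.nonzero(m); print(u.min()+306,u.max()+306,v.min()+186,v.max()+186)
s=cam("side"); print("pred tip side",proj(s,p),"side seen z-plane",ray(s,(330.5,196),p[2])); print("cross in side",proj(s,[587.7,27.2,53]))
print("pred tilt: nose at z+45",proj(s,[p[0],p[1],p[2]+40]))
gs=cv2.cvtColor(s[0]["frame"],cv2.COLOR_RGB2GRAY)
for y in range(176,200,2): print(y,gs[y,322:340])
```

```text
[587.79529541  26.17323395 170.47257721] [9.98047016e-01 6.24669771e-02 1.69059008e-04 4.16555069e-05] 7.162851950223871 [-0.19065974 -0.13426249 -0.5355095 ] 17.05
186 [ 96  97  97  99  97  96  96  95  95  95  51  45  46  45  46  45  51 116]
188 [ 48  49  50  69  68  67  80  84  92  51  45  45  45  45  45  45  51 114]
190 [ 46  47  46  46  45  44  45  64 101  48  46  45  46  45  46  45  51 116]
192 [ 46  46  45  45  45  44  44  63 102  48  45  45  45  45  45  45  51 113]
194 [ 45  46  46  45  46  44  44  63 102  48  45  45  46  45  45  44  51 113]
196 [ 45  46  48  58  59  58  58  74 107  61  58  59  58  51  45  45  51 114]
198 [ 45  46  51 102 104 104 105 112 121 105 105 104 104  79  45  45  51 114]
200 [ 46  46  46  48  47  47  47  65 101  49  48  46  47  46  46  45  50 113]
202 [ 45  46  47  46  45  44  44  62 101  47  45  44  45  45  46  44  51 111]
204 [ 46  45  47  45  46  43  44  62 101  48  46  45  45  45  45  45  50 112]
206 [ 46  46  47  46  45  44  44  62 100  47  45  45  45  45  46  45  55 115]
208 [ 46  45  47  46  44  45  44  51  64  46  46  44  46  46  46  44  58 117]
[... 1848 characters left out ...]
82 [ 74  56  68  81 104 104 100 106 114 115 112 159 221 224 220 220 215 216]
184 [229 227 223 221 220 221 137 113 125 120 116 192 220 219 223 224 222 220]
186 [231 231 229 226 225 222 185  99 108 106 127 216 220 220 221 223 224 223]
188 [227 230 230 229 227 225 186 100 107 106 127 217 215 218 220 223 222 223]
190 [227 227 228 230 231 229 225 101 105 107 192 221 219 218 217 220 221 222]
192 [224 225 226 227 228 229 230 194 107 133 223 220 221 220 217 218 219 222]
194 [225 225 225 225 226 226 228 199 103 140 226 224 224 225 222 218 217 218]
196 [225 225 225 224 225 227 227 226 204 228 226 225 225 223 223 223 220 219]
198 [218 224 226 224 225 226 227 226 226 227 227 226 225 226 224 223 224 224]
```

{"method": "servo_tool", "body": {"steps": [[0, -0.011, 0.25, 0, 1], [0, 0, 0.25, 0, 1], [0, 0, 0.12, 0, 1], [0, 0, 0, 0, 1], [0, 0, 0, 0, 1], [0, 0, 0, 0, 1]]}}

```text
time_s: 17.9
position: [587.8, 28.1, 121.2]
orientation: [0.998, 0.063, 0.001, 0.0]
wrist_force: [0.6, -0.4, -1.9]
grip_width: 0.173
gripper_force: 30.0
```

Run:
```python
from m import *
c=cam("wrist"); f=c[0]["frame"]
cv2.imwrite("pics/w7.png",cv2.resize(f[150:250,260:380,::-1],None,fx=5,fy=5,interpolation=cv2.INTER_CUBIC))
```

```text
[587.83994486  28.11028119 121.20586351] [9.98008607e-01 6.30756753e-02 5.27726843e-04 1.83647059e-05] 7.2327423530944825 [ 0.59810429 -0.40688779 -1.86925964] 17.9
```

View pics/w7.png

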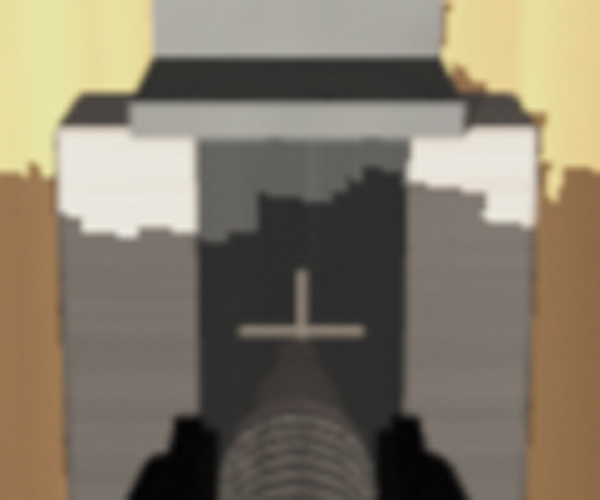

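The crop shows the tip at (302,335), straight under the cross middle (301,331). Pressing in small steps.

{"method": "servo_tool", "body": {"steps": [[0, 0, 0.04, 0, 1], [0, 0, 0.03, 0, 1], [0, 0, 0.02, 0, 1], [0, 0, 0, 0, 1], [0, 0, 0, 0, 1], [0, 0, 0, 0, 1]]}}

```text
time_s: 18.7
position: [587.6, 28.2, 113.5]
orientation: [0.998, 0.063, 0.0, -0.0]
wrist_force: [0.3, -0.1, 0.4]
grip_width: 0.172
gripper_force: 30.0
```

{"method": "servo_tool", "body": {"steps": [[0, 0, 0.0125, 0, 1], [0, 0, 0, 0, 1], [0, 0, 0, 0, 1], [0, 0, 0, 0, 1]]}}

```text
time_s: 19.2
position: [587.6, 28.1, 112.4]
orientation: [0.998, 0.063, 0.0, -0.0]
wrist_force: [0.8, -0.4, 1.2]
grip_width: 0.174
gripper_force: 30.0
```

{"method": "servo_tool", "body": {"steps": [[0, 0, 0.0125, 0, 1], [0, 0, 0, 0, 1], [0, 0, 0, 0, 1], [0, 0, 0, 0, 1]]}}

```text
time_s: 19.7
position: [587.6, 28.2, 111.4]
orientation: [0.998, 0.063, 0.0, -0.0]
wrist_force: [-0.7, 0.0, 2.2]
grip_width: 0.175
gripper_force: 30.0
```

{"method": "servo_tool", "body": {"steps": [[0, 0, 0.015, 0, 1], [0, 0, 0.013, 0, 1], [0, 0, 0, 0, 1], [0, 0, 0, 0, 1], [0, 0, 0, 0, 1], [0, 0, 0, 0, 1]]}}

```text
time_s: 20.45
position: [587.6, 28.1, 109.2]
orientation: [0.998, 0.063, 0.0, -0.0]
wrist_force: [0.5, -0.1, 3.2]
grip_width: 0.174
gripper_force: 30.0
```

Run:
```python
from m import *
c=cam("wrist"); f=c[0]["frame"]
cv2.imwrite("pics/w8.png",cv2.resize(f[150:250,260:380,::-1],None,fx=5,fy=5,interpolation=cv2.INTER_CUBIC))
F=[]
for i in range(6): cam("top"); F.append(robot.observe()["wrist_force"][2])
print(np.mean(F),F, robot.observe()["time_s"])
```

```text
[587.62212137  28.14786157 109.17192299] [ 9.98008554e-01  6.30786364e-02  1.00981792e-04 -3.46897072e-05] 7.233081378481381 [ 0.49589838 -0.09067646  3.24500724] 20.45
3.47823216509822 [np.float64(3.7522315732672458), np.float64(3.722566654253716), np.float64(3.9418888962641994), np.float64(2.795199915575165), np.float64(3.2419556174709294), np.float64(3.415550333758067)] 20.8
```

View pics/w8.png

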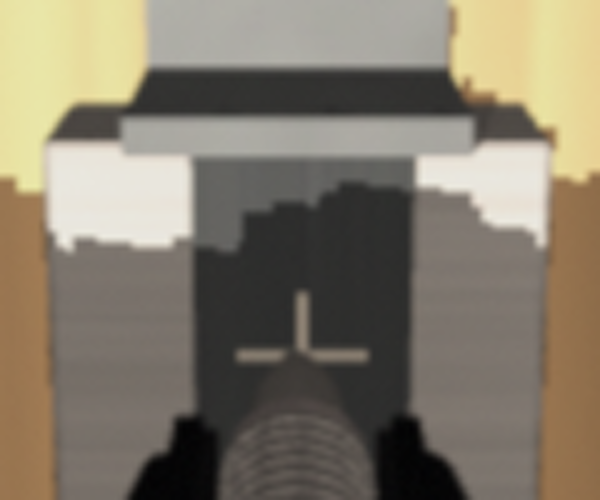

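The point sits on the cross centre (300,354), pressed with about 5 N, roughly 6 mm in. Handing in.

```bash
python3 -c "
from plant import robot
print(robot.job_done())"
```

```text
the job is handed in; nothing more can be done
None
```

I turned the bar end for end, butted its cross end against the stop and let it go. The job was handed in with the punch held upright on the middle of the cross, its point an estimated 6 to 7 mm in; the hand-in gave no verdict.

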